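Fill the empty cells of a flap-covered sample crate by touch

ROBOT

A 7-joint arm with a two-finger parallel gripper is mounted at the origin on a cart in front of the work surface, level with it; the furniture and walls round the work are solid. World frame = base frame: x ahead of the robot, y to its left, z up, the work surface at z = 0. Lengths are in m, angles in rad, forces in N, time in s.
With the tool pointing down it reaches from about 0.4 to 0.875 m from the base axis. Payload 4.4 kg.
Tool frame: the origin (TCP) lies on the centre line of the jaws, within the pads' length; the fingertips stand 19 mm ahead of it and the grasp point (between the pads) is the TCP (env.tcp_to_tips is the distance from the TCP to the fingertips, in m); z points along the fingers, y is the line along which they close (so a half turn about z gives the same grasp; the last joint's range is limited). The gripper opens to 85 mm and grips with 20 to 120 N. Pads are 22 mm wide; open, the fingers measure 114 mm over their backs; the gripper's body (76 mm by 85 mm) begins 54 mm behind the grasp point. The pads swing forward as they close: fully open they stand 13 mm farther back than shut.
Start: joints at [-1.265, 0.628, 0.038, 1.517, -0.027, 0.996, -0.02], TCP at [0.236, 0.606, 0.227] pointing down, gripper open.
Joint ranges: [-3.06, 3.06], [-0.37, 2.12], [-1.25, 1.32], [0.18, 2.47], [-1.1, 4.24], [0.23, 1.98], [-2.94, 2.94]. Speed limits (rad/s): [2.57, 2.57, 3.14, 3.14, 3.14, 3.14, 3.14].

INTERFACE

Orientations are given as a 3x3 rotation matrix whose columns are the frame's x, y, z axes.
In Python, from rig import env, viewer gives the robot as it stands.
- The arm moves only by the tool carry_out, never from a script. Its argument "motion" is a list of rows, each an object with "delta_rot": the turn, a rotation vector about the world's x, y, z in degrees, a list of three; "translation": the shift along the world's x, y, z in m, a list of three; "claw": the finger opening in m, from 0 to 0.0854. In form: [{"delta_rot": [ax, ay, az], "translation": [x, y, z], "claw": claw}, ...]. A call has 1 to 10 rows; each row is the pose to reach, as a shift and turn from the pose commanded when the call began; what a row does not reach only later rows make up. A row lasts 1/10 s, in which the tool goes at most 50 mm and 8.59 degrees, less where a joint would pass 70% of its speed; a pose out of reach is approached as far as the arm can. A call with a gripper value outside its range is refused whole. The fingers move at their own pace and stop on an object; the grip force is fixed at half the most. Time passes only in rows, so rows that repeat a pose let the fingers close. It gives the time, the measured TCP pose, the force, the opening and the grip force at its end, in the units of the state.
- env.observe(): the state, without advancing time (a new reading comes with each control period).
- viewer.camera(name): name is "side" or "top" or "wrist"; returns a dict with "pixels" (480x640x3 uint8, red, green, blue), "z_map" (480x640 float32, m along the optical axis (not along the pixel's ray), 0 where there is no reading), "K" (3x3 intrinsics, pixels), "dist" ([k1, k2, p1, p2, k3] as OpenCV has them; the pictures are not rectified), "R" (3x3) and "t" (3): a world point X has camera coordinates R X + t; the wrist camera has in their place "T_tool_cam" (4x4, takes a point from camera to tool coordinates, whose origin is the TCP and whose axes are the flange's). Camera axes: x right, y down, z forward; pixel columns grow to the right and rows downward; lengths in m; the calibration is good to about 2 mm. A picture is of the moment at which its call begins: read the wrist's pose just before it.
- env.job_done(): hands the job in; it is judged then, once.
The state is a dict: "time": time; "joint_positions": joint angles; "joint_velocities": joint speeds; "joint_torque": joint torques, N m; "position": TCP position; "tool_rot": TCP orientation; "contact_force": force on the tool from outside, world axes, zero at the start; "torque": the same for the moment, N m; "width": finger opening in m; "finger_force": force on a finger pad.
Only numpy, scipy, OpenCV 4.12 (cv2) and the standard library are available. Lean on these libraries where they do the work, as an engineer would, in place of code of your own. Each camera call takes 0.05 s, during which the arm holds its last target. There are 200 camera calls.

TASK

The small grey crate with six spring flaps in its lid is a sample store: four cells already hold a short jar out of sight under the shut flap, two are empty, and from outside all six look alike. Feel gently for the two empty cells and lower (do not drop) the two tall amber bottles into them, one in each, pushing the flap down with the bottle, so that both stand upright on the crate's floor and are let go. Do not force anything, and leave the beaker, the timer and the large bottle as they stand.

Things in the scene. Friction and masses are not known exactly. Their poses are not given: they have to be found in the camera images.
- crate: grey crate with aluminium lid frame, 106 (its x) x 143 (its y) x 60 mm high, fixed to the worktop, turned up to 1.0 rad either way. Origin: centre of its underside, z up. Six cells: two rows in x (46 mm pitch) of three in y (43 mm pitch), each 40 (x) x 37 (y) mm, 6 mm walls between; cell floor 5 mm above the origin, lid top 60 mm. Four cells, any of them, hold a hidden jar.
- cell0 (a point): point in the mouth of the crate's cell in the -x row, -y column, level with the lid top (60 mm up), where a bottle's axis should pass: 1.5 mm from the mouth's centre, away from the hinge. Axes as the crate's. Every mouth is shut by a grey flap 3 mm thick, hinged on its -x edge; it swings down to 1.5 rad, springs shut, and yields to a bottle at under 3 N.
- cell1 (a point): point in the mouth of the crate's cell in the -x row, middle column, level with the lid top (60 mm up), where a bottle's axis should pass: 1.5 mm from the mouth's centre, away from the hinge. Axes as the crate's. A hidden jar (31 mm wide, 48 high) stops the flap after 3 mm: a bottle's foot stays within 8 mm of the lid top.
- cell2 (a point): point in the mouth of the crate's cell in the -x row, +y column, level with the lid top (60 mm up), where a bottle's axis should pass: 1.5 mm from the mouth's centre, away from the hinge. Axes as the crate's. In an empty cell a bottle goes 55 mm down to the floor and stands 40 mm out of the lid.
- cell3 (a point): point in the mouth of the crate's cell in the +x row, -y column, level with the lid top (60 mm up), where a bottle's axis should pass: 1.5 mm from the mouth's centre, away from the hinge. Axes as the crate's. In an empty cell a bottle goes 55 mm down to the floor and stands 40 mm out of the lid.
- cell4 (a point): point in the mouth of the crate's cell in the +x row, middle column, level with the lid top (60 mm up), where a bottle's axis should pass: 1.5 mm from the mouth's centre, away from the hinge. Axes as the crate's. In an empty cell a bottle goes 55 mm down to the floor and stands 40 mm out of the lid.
- cell5 (a point): point in the mouth of the crate's cell in the +x row, +y column, level with the lid top (60 mm up), where a bottle's axis should pass: 1.5 mm from the mouth's centre, away from the hinge. Axes as the crate's. In an empty cell a bottle goes 55 mm down to the floor and stands 40 mm out of the lid.
- bottle_a: tall amber glass bottle with a white paper band and a black screw cap, 95 mm high: body 30 mm diameter up to 60 mm, then a shoulder and neck, cap 24 mm diameter from 71 mm to the top at 95 mm, 0.08 to 0.17 kg. Starts standing upright. Origin: centre of its underside; z up its axis.
- bottle_b: tall amber glass bottle with a white paper band and a black screw cap, 95 mm high: body 30 mm diameter up to 60 mm, then a shoulder and neck, cap 24 mm diameter from 71 mm to the top at 95 mm, 0.08 to 0.17 kg. Starts standing upright. Origin: centre of its underside; z up its axis. Same as bottle_a: either may go in either empty cell.
- glass_beaker: clear glass beaker, 66 mm diameter, 78 mm high, loose bystander standing in the row with the bottles; origin: centre of its underside
- bench_timer: white bench timer lying flat, 62 x 62 x 20 mm, loose bystander in the row with the bottles; origin: centre of its underside
- tall_bottle: large clear screw-cap bottle, 71 mm diameter, 144 mm high, loose bystander behind the row; origin: centre of its underside
There are look-alikes about, which are no part of the job. Leave any green, turquoise or yellow look-alike of the bottle_a alone.

How it is judged:
By the outcome, as a careful person would: the job done as asked, in the order asked, and still so for the second after the job is handed in, with the robot touching nothing.
It also fails if it takes over 72 s, if anything falls off the work surface, if the arm or the gripper's body presses on something with over 40 N, if the wrist force passes 120 N, or if a joint passes its speed limit or range.

## Working session

There is one attempt and no reset: what is moved stays moved. The work goes in short steps, Python scripts to look and compute and a tool call to move; the robot and the scene stay as the last step left them, time stands still between calls to the robot, and variables do not carry over. Pictures are saved under pics/ and viewed, at most 10 in all, crops included, and the job is handed in when it is done.

Besides the shell and the picture viewer there is one more tool, called after "Call:" by a JSON object that holds its "op" and its "data", one argument or row to a line. carry_out: Moves the arm, as the interface text tells. Its arguments: {"type":"object","properties":{"motion":{"type":"array","items":{"type":"object","properties":{"delta_rot":{"type":"array","items":{"type":"number"}},"translation":{"type":"array","items":{"type":"number"}},"claw":{"type":"number"}}}}},"required":["motion"]}

```bash
ls; mkdir -p pics
python3 - <<'E'
from rig import env, viewer
import cv2,numpy as np
s=env.observe(); print({k:np.round(v,3).tolist() for k,v in s.items()}, env.tcp_to_tips)
ims=[]
for n in("side","top"):
    c=viewer.camera(n); np.savez(f"{n}0.npz",**c); cv2.imwrite(f"pics/{n}0.png",c["pixels"][:,:,::-1])
    print(n,np.round(c["K"],1).tolist(),c["dist"],np.round(-c["R"].T@c["t"],3),np.round(c["R"],3).tolist())
E
```

```text
pics
{'time': 0.0, 'joint_positions': [-1.265, 0.629, 0.038, 1.518, -0.027, 0.996, -0.02], 'joint_velocities': [0.001, 0.0, -0.0, 0.001, 0.0, -0.0, -0.002], 'joint_torque': [0.0, -56.343, 1.227, -19.346, 0.011, 0.01, -0.0], 'position': [0.236, 0.605, 0.226], 'tool_rot': [[-0.932, 0.363, -0.001], [0.363, 0.932, -0.002], [0.0, -0.002, -1.0]], 'contact_force': [0.639, 1.437, -0.103], 'torque': [-0.034, -0.057, 0.034], 'finger_force': 0.0, 'width': 0.086} 0.019
side [[485.1, 0.0, 309.0], [0.0, 485.1, 237.5], [0.0, 0.0, 1.0]] [0.01495804 0.         0.         0.         0.        ] [0.233 0.385 0.919] [[-0.737, -0.676, 0.011], [-0.58, 0.624, -0.524], [0.347, -0.392, -0.852]]
top [[600.5, 0.0, 314.7], [0.0, 600.5, 237.3], [0.0, 0.0, 1.0]] [-0.05575647  0.          0.          0.          0.        ] [ 0.515 -0.016  1.147] [[-0.023, -1.0, -0.016], [-0.998, 0.024, -0.062], [0.062, 0.015, -0.998]]
```

View pics/top0.png

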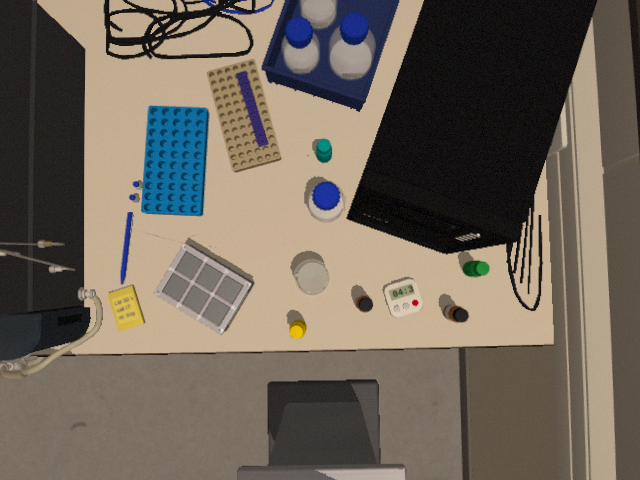

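View pics/side0.png

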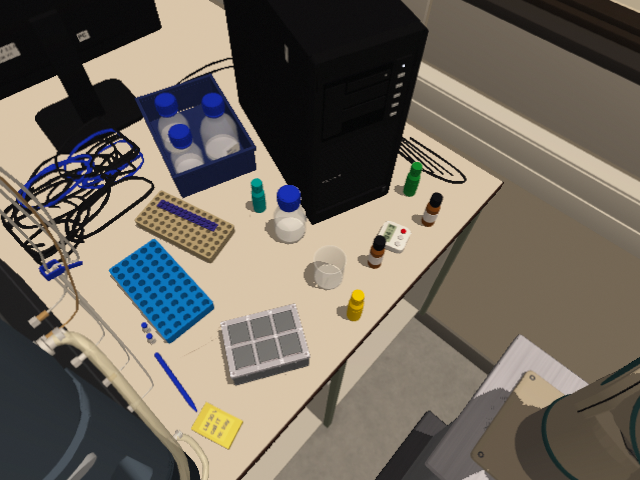

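The top view shows the crate at (204,287). The amber bottles, with black caps, are at (365,304) and (459,314). Possible mistakes are yellow at (297,329), green at (477,268) and turquoise at (323,150), so I choose the two brown ones with black caps. The side view agrees, with amber at (377,251) and (432,210).

```bash
cat > h.py <<'E'
import numpy as np, cv2
def world(c,uv=None):
    "per-pixel world points from depth map (static cams)"
    h,w=c["z_map"].shape
    g=np.stack(np.meshgrid(np.arange(w),np.arange(h)),-1).reshape(-1,1,2).astype(np.float32)
    n=cv2.undistortPoints(g,c["K"],c["dist"]).reshape(h,w,2)
    P=np.dstack([n,np.ones((h,w))])*c["z_map"][...,None]
    if "T_tool_cam" in c: return P
    return (P-c["t"])@c["R"]
def cast(c,uv,z):
    n=cv2.undistortPoints(np.float32(uv).reshape(-1,1,2),c["K"],c["dist"]).reshape(-1,2)
    d=np.c_[n,np.ones(len(n))]@c["R"]; o=-c["R"].T@c["t"]
    return o+d*((z-o[2])/d[:,2])[:,None]
E
python3 - <<'E'
from h import *
for nm,boxes in (("top",dict(a=(365,304),b=(459,314),yellow=(297,329),beaker=(311,272),timer=(403,297),tall=(326,196),crate=(204,287))),("side",dict(a=(377,246),b=(435,202),crate=(264,342)))):
    c=dict(np.load(nm+"0.npz")); W=world(c)
    for k,(u,v) in boxes.items():
        r=60 if k=="crate" else 28 if k in("beaker","timer","tall") else 18
        sl=np.s_[v-r:v+r,u-r:u+r]; P=W[sl].reshape(-1,3); z=P[:,2]
        ok=c["z_map"][sl].ravel()>0
        if k=="crate":
            m=(abs(W[...,2]-.06)<.012)&(c["z_map"]>0); mm=np.zeros(m.shape,np.uint8); mm[sl]=m[sl]
            n,l,st,_=cv2.connectedComponentsWithStats(mm); i=1+np.argmax(st[1:,4])
            vv,uu=np.nonzero(l==i); X=cast(c,np.c_[uu,vv],.06)
            print(nm,k,cv2.minAreaRect((X[:,:2]*1000).astype(np.float32)), np.median(W[l==i],0).round(4))
        else:
            zt=np.percentile(z[ok&(z>0.012)],97); Q=P[ok&(z>zt-.008)]
            (ce,ra)=cv2.minEnclosingCircle((Q[:,:2]*1000).astype(np.float32))
            print(nm,k,"ztop",zt.round(4),"c",np.round(ce,1),"r",round(ra,1),"mean",Q.mean(0).round(4),len(Q))
c=dict(np.load("top0.npz"));q=dict(np.load("side0.npz"))
cv2.imwrite("pics/crop.png",np.hstack([cv2.resize(c["pixels"][250:350,280:480],(400,200),interpolation=2),cv2.resize(q["pixels"][150:270,300:470],(340,200))])[:,:,::-1])
E
```

```text
top a ztop 0.0982 c [460.9 -86.5] r 12.3 mean [ 0.4614 -0.0865  0.0953] 153
top b ztop 0.0991 c [ 439.4 -253.3] r 12.6 mean [ 0.4402 -0.2533  0.0956] 145
top yellow ztop 0.0983 c [417.5  36.2] r 12.1 mean [0.4171 0.0359 0.0954] 146
top beaker ztop 0.0812 c [511.    7.1] r 33.0 mean [0.5116 0.0081 0.0776] 236
top timer ztop 0.0224 c [ 468.9 -162.8] r 39.4 mean [ 0.4681 -0.1621  0.0181] 1028
top tall ztop 0.1695 c [626.  -64.3] r 8.7 mean [ 0.6195 -0.0608  0.2281] 42
top crate ((495.34808349609375, 205.37188720703125), (145.6191864013672, 109.58305358886719), 57.83960723876953) [0.4951 0.2053 0.0601]
side a ztop 0.0959 c [461.1 -86.1] r 12.5 mean [ 0.4611 -0.0852  0.0941] 117
side b ztop 0.0963 c [ 440.3 -252.4] r 13.3 mean [ 0.4388 -0.2513  0.0941] 97
side crate ((494.7569274902344, 207.87857055664062), (146.80078125, 111.87181091308594), 57.935672760009766) [0.4941 0.2094 0.0596]
```

View pics/crop.png

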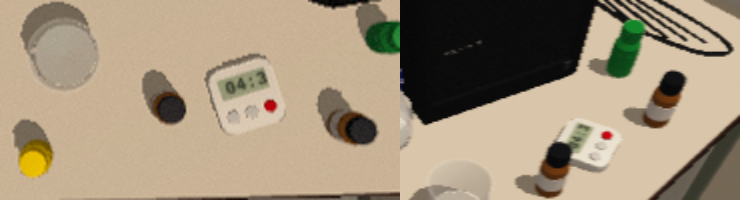

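Both brown, black-capped bottles are confirmed: a at (0.461,-0.086) and b at (0.440,-0.253). The crate centre is at (0.495,0.206) with yaw about -32°. I'll go over the crate, turning the closing line along the crate's y, and look from there.

Call:
{"op": "carry_out", "data": {
  "motion": [
    {"translation": [0.025,-0.04,0.002],"delta_rot": [0,0,-1],"claw": 0.05},
    {"translation": [0.05,-0.08,0.005],"delta_rot": [0,0,-3],"claw": 0.05},
    {"translation": [0.075,-0.12,0.01],"delta_rot": [0,0,-5],"claw": 0.05},
    {"translation": [0.1,-0.16,0.015],"delta_rot": [0,0,-7],"claw": 0.05},
    {"translation": [0.13,-0.2,0.02],"delta_rot": [0,0,-9],"claw": 0.05},
    {"translation": [0.155,-0.24,0.024],"delta_rot": [0,0,-10.9],"claw": 0.05},
    {"translation": [0.18,-0.28,0.024],"delta_rot": [0,0,-10.9],"claw": 0.05},
    {"translation": [0.205,-0.32,0.024],"delta_rot": [0,0,-10.9],"claw": 0.05},
    {"translation": [0.23,-0.36,0.024],"delta_rot": [0,0,-10.9],"claw": 0.05},
    {"translation": [0.25,-0.39,0.024],"delta_rot": [0,0,-10.9],"claw": 0.05}
  ]
}}

```text
time: 1.1
position: [0.4872, 0.2123, 0.2507]
tool_rot: [[-0.845, 0.535, -0.0], [0.535, 0.845, -0.001], [-0.001, -0.001, -1.0]]
contact_force: [0.1, -0.1, 0.5]
width: 0.0499
finger_force: 0.0
```

Call:
{"op": "carry_out", "data": {
  "motion": [
    {"translation": [0.0,0,0],"delta_rot": [0,0,0],"claw": 0.05},
    {"translation": [0,0,0],"delta_rot": [0,0,0],"claw": 0.05},
    {"translation": [0,0,0],"delta_rot": [0,0,0],"claw": 0.05},
    {"translation": [0,0,0],"delta_rot": [0,0,0],"claw": 0.05}
  ]
}}

```text
time: 1.5
position: [0.4852, 0.2172, 0.2507]
tool_rot: [[-0.848, 0.531, -0.001], [0.531, 0.848, 0.001], [0.001, 0.0, -1.0]]
contact_force: [0.2, 1.0, 0.7]
width: 0.0498
finger_force: 0.0
```

Run:
```python
from rig import env, viewer
from h import *
s=env.observe(); c=viewer.camera("wrist"); np.savez("w0.npz",pos=s["position"],rot=s["tool_rot"],**c)
cv2.imwrite("pics/w0.png",c["pixels"][:,:,::-1])
T=c["T_tool_cam"]; print(np.round(T,3).tolist(),np.round(s["position"],4),np.round(s["tool_rot"],3).tolist())
W=(world(c)@T[:3,:3].T+T[:3,3])@s["tool_rot"].T+s["position"]
m=((abs(W[...,2]-.06)<.006)&(c["z_map"]>0)).astype(np.uint8)
n,l,st,_=cv2.connectedComponentsWithStats(m); i=1+np.argmax(st[1:,4]); print(st[i])
P=W[l==i]; print(cv2.minAreaRect((P[:,:2]*1000).astype(np.float32)),np.median(P,0),np.percentile(P[:,2],[5,95]))
```

```text
[[-0.0, -0.957, -0.29, 0.074], [1.0, -0.0, -0.001, -0.001], [0.001, -0.29, 0.957, -0.148], [0.0, 0.0, 0.0, 1.0]] [0.4852 0.2172 0.2507] [[-0.848, 0.531, -0.001], [0.531, 0.848, 0.001], [0.001, 0.0, -1.0]]
[  242   172   148   104 14421]
((494.6231689453125, 206.16493225097656), (145.6625213623047, 108.27550506591797), 57.96143341064453) [0.49234562 0.20756467 0.06033496] [0.05891644 0.06166669]
```

View pics/w0.png

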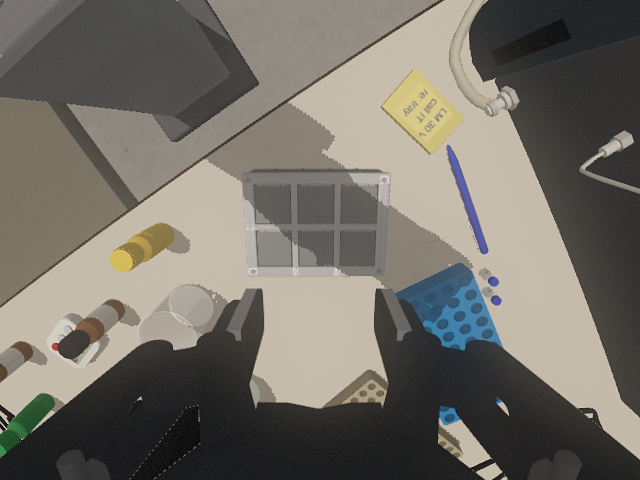

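Crate centre from three views is about (0.4948,0.2063), long axis at 57.9°. In the wrist view it spans (245–388,172–276). Next is bottle a.

Call:
{"op": "carry_out", "data": {
  "motion": [
    {"translation": [-0.003,-0.04,0],"claw": 0.05},
    {"translation": [-0.007,-0.085,0],"claw": 0.05},
    {"translation": [-0.011,-0.13,0],"claw": 0.05},
    {"translation": [-0.015,-0.175,0],"claw": 0.05},
    {"translation": [-0.018,-0.22,0],"claw": 0.05},
    {"translation": [-0.022,-0.26,-0.01],"claw": 0.05},
    {"translation": [-0.025,-0.29,-0.03],"claw": 0.05},
    {"translation": [-0.025,-0.302,-0.06],"claw": 0.05},
    {"translation": [-0.025,-0.302,-0.09],"claw": 0.05},
    {"translation": [-0.025,-0.302,-0.1],"claw": 0.05}
  ]
}}

```text
schema error: expected keys delta_rot, translation, claw
```

Call:
{"op": "carry_out", "data": {
  "motion": [
    {"translation": [0,0,0],"claw": 0.05},
    {"translation": [0,0,0],"claw": 0.05},
    {"translation": [0,0,0],"claw": 0.05}
  ]
}}

```text
schema error: expected keys delta_rot, translation, claw
```

Call:
{"op": "carry_out", "data": {
  "motion": [
    {"translation": [-0.003,-0.04,0],"delta_rot": [0,0,0],"claw": 0.05},
    {"translation": [-0.007,-0.085,0],"delta_rot": [0,0,0],"claw": 0.05},
    {"translation": [-0.011,-0.13,0],"delta_rot": [0,0,0],"claw": 0.05},
    {"translation": [-0.015,-0.175,0],"delta_rot": [0,0,0],"claw": 0.05},
    {"translation": [-0.018,-0.22,0],"delta_rot": [0,0,0],"claw": 0.05},
    {"translation": [-0.022,-0.26,-0.01],"delta_rot": [0,0,0],"claw": 0.05},
    {"translation": [-0.025,-0.29,-0.03],"delta_rot": [0,0,0],"claw": 0.05},
    {"translation": [-0.025,-0.302,-0.06],"delta_rot": [0,0,0],"claw": 0.05},
    {"translation": [-0.025,-0.302,-0.09],"delta_rot": [0,0,0],"claw": 0.05},
    {"translation": [-0.025,-0.302,-0.1],"delta_rot": [0,0,0],"claw": 0.05}
  ]
}}

```text
time: 2.55
position: [0.4595, -0.0857, 0.1487]
tool_rot: [[-0.846, 0.533, -0.004], [0.533, 0.846, 0.001], [0.004, -0.002, -1.0]]
contact_force: [0.3, 0.5, -0.1]
width: 0.0502
finger_force: 0.0
```

Call:
{"op": "carry_out", "data": {
  "motion": [
    {"translation": [0,0,0],"delta_rot": [0,0,0],"claw": 0.05},
    {"translation": [0,0,0],"delta_rot": [0,0,0],"claw": 0.05},
    {"translation": [0,0,0],"delta_rot": [0,0,0],"claw": 0.05}
  ]
}}

```text
time: 2.85
position: [0.4623, -0.0859, 0.152]
tool_rot: [[-0.847, 0.532, 0.003], [0.532, 0.847, -0.0], [-0.002, 0.001, -1.0]]
contact_force: [0.1, 0.5, 0.6]
width: 0.0501
finger_force: 0.0
```

Call:
{"op": "carry_out", "data": {
  "motion": [
    {"translation": [-0.001,0,-0.02],"delta_rot": [0,0,0],"claw": 0.05},
    {"translation": [-0.001,0,-0.04],"delta_rot": [0,0,0],"claw": 0.05},
    {"translation": [-0.001,0,-0.06],"delta_rot": [0,0,0],"claw": 0.05},
    {"translation": [-0.001,0,-0.067],"delta_rot": [0,0,0],"claw": 0.05},
    {"translation": [-0.001,0,-0.067],"delta_rot": [0,0,0],"claw": 0.035},
    {"translation": [-0.001,0,-0.067],"delta_rot": [0,0,0],"claw": 0.028},
    {"translation": [-0.001,0,-0.067],"delta_rot": [0,0,0],"claw": 0.015},
    {"translation": [-0.001,0,-0.067],"delta_rot": [0,0,0],"claw": 0.015},
    {"translation": [-0.001,0,-0.067],"delta_rot": [0,0,0],"claw": 0.015},
    {"translation": [-0.001,0,-0.067],"delta_rot": [0,0,0],"claw": 0.015}
  ]
}}

```text
time: 3.85
position: [0.4612, -0.0865, 0.0851]
tool_rot: [[-0.846, 0.533, 0.003], [0.533, 0.846, -0.0], [-0.002, 0.001, -1.0]]
contact_force: [-1.0, 0.6, 6.8]
width: 0.019
finger_force: 58.5
```

Call:
{"op": "carry_out", "data": {
  "motion": [
    {"translation": [0,0,0.01],"delta_rot": [0,0,0],"claw": 0.015},
    {"translation": [0,0,0.03],"delta_rot": [0,0,0],"claw": 0.015},
    {"translation": [0,0,0.06],"delta_rot": [0,0,0],"claw": 0.015},
    {"translation": [0,0,0.1],"delta_rot": [0,0,0],"claw": 0.015},
    {"translation": [0,0,0.1],"delta_rot": [0,0,0],"claw": 0.015},
    {"translation": [0,0,0.1],"delta_rot": [0,0,0],"claw": 0.015}
  ]
}}

```text
time: 4.45
position: [0.4605, -0.0863, 0.185]
tool_rot: [[-0.846, 0.533, 0.002], [0.533, 0.846, -0.0], [-0.002, 0.001, -1.0]]
contact_force: [1.0, 0.3, -2.0]
width: 0.0187
finger_force: 58.8
```

Run:
```python
from rig import env, viewer
from h import *
s=env.observe(); print({k:np.round(s[k],3).tolist() for k in("position","contact_force","torque","width","finger_force")})
a=viewer.camera("side"); s=env.observe(); w=viewer.camera("wrist"); t=viewer.camera("top")
np.savez("side1.npz",**a)
A=cv2.resize(a["pixels"][110:290,280:480],(400,360))
cv2.imwrite("pics/g1.png",np.hstack([A,cv2.resize(w["pixels"][170:470,170:470],(360,360))])[:,:,::-1])
```

```text
{'position': [0.46, -0.086, 0.185], 'contact_force': [1.05, 0.253, -1.976], 'torque': [-0.089, 0.019, 0.008], 'width': 0.019, 'finger_force': 58.837}
```

View pics/g1.png

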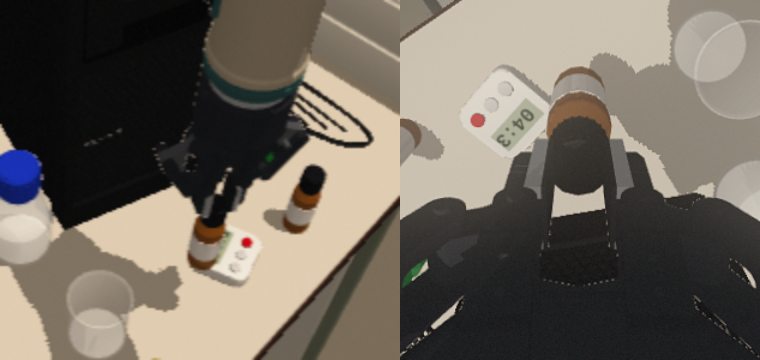

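Bottle a is held by its cap and hanging off the bench, at (205,245) in the left half. The opening reads 19 mm rather than 24, so I'll check how the bottle sits in the grip from depth.

```bash
cat >> h.py <<'E'
from scipy.optimize import least_squares
def held(s,c):
    "fit r=15 axis to the body under the TCP, wrist camera depth; in tool frame"
    T=c["T_tool_cam"]; P=world(c)@T[:3,:3].T+T[:3,3]; P=P[c["z_map"]>0]
    m=(abs(P[:,0])<.03)&(abs(P[:,1])<.022)&(P[:,2]>.03)&(P[:,2]<.09)
    Q=P[m]
    f=lambda p:(np.hypot(Q[:,0]-p[0]-p[2]*(Q[:,2]-.05),Q[:,1]-p[1]-p[3]*(Q[:,2]-.05))-.015)
    r=least_squares(f,[0,0,0,0],loss="soft_l1",f_scale=.001)
    return r.x,np.sqrt(np.mean(r.fun**2)),len(Q),np.percentile(Q[:,2],[1,99])
E
python3 - <<'E'
from rig import env, viewer
from h import *
s=env.observe(); w=viewer.camera("wrist"); np.savez("w1.npz",**w)
x,e,n,z=held(s,w); print(x.round(4),e.round(4),n,z.round(4))
c=dict(np.load("side1.npz")); W=world(c)[c["z_map"]>0]
m=(np.hypot(W[:,0]-.461,W[:,1]+.086)<.035)&(W[:,2]>.06)&(W[:,2]<.15); Q=W[m]
print(len(Q),np.percentile(Q[:,2],[0,1,5,50]).round(4))
for lo in (.09,.11,.13):
    q=Q[(Q[:,2]>lo)&(Q[:,2]<lo+.02)]
    r=least_squares(lambda p:np.hypot(q[:,0]-p[0],q[:,1]-p[1])-.015,[.461,-.086],loss="soft_l1",f_scale=.001); print(lo,len(q),r.x.round(4))
E
```

```text
[-0.0002 -0.001   0.0009  0.001 ] 0.0002 1065 [0.0305 0.0823]
217 [0.1011 0.1015 0.1038 0.1274]
0.09 36 [ 0.4613 -0.0876]
0.11 84 [ 0.4612 -0.0871]
0.13 97 [ 0.4611 -0.0871]
```

The bottle is upright and centred within 1 mm, with its foot 84 mm below the TCP. Next I carry it over the beaker to cell3, foot 10 mm above the lid.

Call:
{"op": "carry_out", "data": {
  "motion": [
    {"translation": [0,0.01,0.015],"delta_rot": [0,0,0],"claw": 0.015},
    {"translation": [0.003,0.04,0.02],"delta_rot": [0,0,0],"claw": 0.015},
    {"translation": [0.007,0.08,0.02],"delta_rot": [0,0,0],"claw": 0.015},
    {"translation": [0.013,0.12,0.02],"delta_rot": [0,0,0],"claw": 0.015},
    {"translation": [0.019,0.16,0.02],"delta_rot": [0,0,0],"claw": 0.015},
    {"translation": [0.025,0.2,0.01],"delta_rot": [0,0,0],"claw": 0.015},
    {"translation": [0.03,0.23,0],"delta_rot": [0,0,0],"claw": 0.015},
    {"translation": [0.032,0.243,-0.015],"delta_rot": [0,0,0],"claw": 0.015},
    {"translation": [0.032,0.243,-0.03],"delta_rot": [0,0,0],"claw": 0.015},
    {"translation": [0.032,0.243,-0.03],"delta_rot": [0,0,0],"claw": 0.015}
  ]
}}

```text
time: 5.65
position: [0.4898, 0.1553, 0.1509]
tool_rot: [[-0.846, 0.533, -0.006], [0.533, 0.846, -0.003], [0.004, -0.006, -1.0]]
contact_force: [-1.2, 0.3, -2.0]
width: 0.019
finger_force: 58.9
```

Call:
{"op": "carry_out", "data": {
  "motion": [
    {"translation": [0,0,0],"delta_rot": [0,0,0],"claw": 0.015},
    {"translation": [0,0,0],"delta_rot": [0,0,0],"claw": 0.015},
    {"translation": [0,0,0],"delta_rot": [0,0,0],"claw": 0.015}
  ]
}}

```text
time: 5.95
position: [0.4926, 0.1559, 0.1544]
tool_rot: [[-0.845, 0.534, 0.001], [0.534, 0.845, 0.0], [-0.001, 0.001, -1.0]]
contact_force: [0.0, -0.2, -1.3]
width: 0.0187
finger_force: 58.9
```

Call:
{"op": "carry_out", "data": {
  "motion": [
    {"translation": [0,0.001,-0.004],"delta_rot": [0,0,0],"claw": 0.015},
    {"translation": [0,0.001,-0.007],"delta_rot": [0,0,0],"claw": 0.015},
    {"translation": [0,0.001,-0.009],"delta_rot": [0,0,0],"claw": 0.015},
    {"translation": [0,0.001,-0.011],"delta_rot": [0,0,0],"claw": 0.015},
    {"translation": [0,0.001,-0.012],"delta_rot": [0,0,0],"claw": 0.015},
    {"translation": [0,0.001,-0.013],"delta_rot": [0,0,0],"claw": 0.015},
    {"translation": [0,0.001,-0.014],"delta_rot": [0,0,0],"claw": 0.015},
    {"translation": [0,0.001,-0.014],"delta_rot": [0,0,0],"claw": 0.015}
  ]
}}

```text
time: 6.75
position: [0.4923, 0.1576, 0.1398]
tool_rot: [[-0.846, 0.533, 0.0], [0.533, 0.846, 0.0], [-0.0, 0.0, -1.0]]
contact_force: [1.2, -0.2, 0.1]
width: 0.0188
finger_force: 59.1
```

Call:
{"op": "carry_out", "data": {
  "motion": [
    {"translation": [0,0,-0.001],"delta_rot": [0,0,0],"claw": 0.015},
    {"translation": [0,0,-0.002],"delta_rot": [0,0,0],"claw": 0.015},
    {"translation": [0,0,-0.002],"delta_rot": [0,0,0],"claw": 0.015}
  ]
}}

```text
time: 7.05
position: [0.4922, 0.1577, 0.1377]
tool_rot: [[-0.846, 0.533, 0.0], [0.533, 0.846, 0.0], [-0.0, 0.0, -1.0]]
contact_force: [0.4, -0.4, 0.0]
width: 0.0189
finger_force: 59.1
```

Call:
{"op": "carry_out", "data": {
  "motion": [
    {"translation": [0,0,-0.001],"delta_rot": [0,0,0],"claw": 0.015},
    {"translation": [0,0,-0.002],"delta_rot": [0,0,0],"claw": 0.015},
    {"translation": [0,0,-0.002],"delta_rot": [0,0,0],"claw": 0.015}
  ]
}}

```text
time: 7.35
position: [0.4921, 0.1576, 0.1357]
tool_rot: [[-0.846, 0.533, -0.0], [0.533, 0.846, -0.0], [0.0, -0.0, -1.0]]
contact_force: [1.5, -0.0, 0.2]
width: 0.0187
finger_force: 59.1
```

Call:
{"op": "carry_out", "data": {
  "motion": [
    {"translation": [0,0,-0.001],"delta_rot": [0,0,0],"claw": 0.015},
    {"translation": [0,0,-0.002],"delta_rot": [0,0,0],"claw": 0.015},
    {"translation": [0,0,-0.003],"delta_rot": [0,0,0],"claw": 0.015},
    {"translation": [0,0,-0.004],"delta_rot": [0,0,0],"claw": 0.015},
    {"translation": [0,0,-0.004],"delta_rot": [0,0,0],"claw": 0.015}
  ]
}}

```text
time: 7.85
position: [0.492, 0.1576, 0.1316]
tool_rot: [[-0.846, 0.533, -0.0], [0.533, 0.846, -0.0], [0.0, -0.0, -1.0]]
contact_force: [0.2, -0.4, -1.1]
width: 0.0187
finger_force: 59.1
```

Cell3 is empty: the foot is past 12 mm with under 2 N. I keep lowering.

Call:
{"op": "carry_out", "data": {
  "motion": [
    {"translation": [0,0,-0.003],"delta_rot": [0,0,0],"claw": 0.015},
    {"translation": [0,0,-0.006],"delta_rot": [0,0,0],"claw": 0.015},
    {"translation": [0,0,-0.009],"delta_rot": [0,0,0],"claw": 0.015},
    {"translation": [0,0,-0.012],"delta_rot": [0,0,0],"claw": 0.015},
    {"translation": [0,0,-0.015],"delta_rot": [0,0,0],"claw": 0.015},
    {"translation": [0,0,-0.018],"delta_rot": [0,0,0],"claw": 0.015},
    {"translation": [0,0,-0.018],"delta_rot": [0,0,0],"claw": 0.015}
  ]
}}

```text
time: 8.55
position: [0.4918, 0.1576, 0.1133]
tool_rot: [[-0.846, 0.533, -0.001], [0.533, 0.846, -0.0], [0.001, -0.001, -1.0]]
contact_force: [0.9, -0.9, -1.0]
width: 0.0189
finger_force: 59.0
```

Clean so far. Now down to about 3 mm above the floor.

Call:
{"op": "carry_out", "data": {
  "motion": [
    {"translation": [0,0,-0.003],"delta_rot": [0,0,0],"claw": 0.015},
    {"translation": [0,0,-0.006],"delta_rot": [0,0,0],"claw": 0.015},
    {"translation": [0,0,-0.009],"delta_rot": [0,0,0],"claw": 0.015},
    {"translation": [0,0,-0.012],"delta_rot": [0,0,0],"claw": 0.015},
    {"translation": [0,0,-0.015],"delta_rot": [0,0,0],"claw": 0.015},
    {"translation": [0,0,-0.018],"delta_rot": [0,0,0],"claw": 0.015},
    {"translation": [0,0,-0.02],"delta_rot": [0,0,0],"claw": 0.015},
    {"translation": [0,0,-0.02],"delta_rot": [0,0,0],"claw": 0.015}
  ]
}}

```text
time: 9.35
position: [0.4919, 0.1576, 0.0935]
tool_rot: [[-0.846, 0.533, -0.001], [0.533, 0.846, -0.0], [0.0, -0.0, -1.0]]
contact_force: [0.3, -0.4, -1.2]
width: 0.0184
finger_force: 58.9
```

Call:
{"op": "carry_out", "data": {
  "motion": [
    {"translation": [0,0,-0.001],"delta_rot": [0,0,0],"claw": 0.015},
    {"translation": [0,0,-0.001],"delta_rot": [0,0,0],"claw": 0.015}
  ]
}}

```text
time: 9.55
position: [0.4921, 0.1576, 0.0928]
tool_rot: [[-0.846, 0.533, 0.0], [0.533, 0.846, 0.0], [0.0, 0.0, -1.0]]
contact_force: [-0.1, 0.1, -1.7]
width: 0.0189
finger_force: 59.0
```

Foot at about 8 mm, floor expected at 5 mm, so TCP about 0.0895. I feel for the floor in 1 mm steps.

Call:
{"op": "carry_out", "data": {
  "motion": [
    {"translation": [0,0,-0.001],"delta_rot": [0,0,0],"claw": 0.015},
    {"translation": [0,0,-0.002],"delta_rot": [0,0,0],"claw": 0.015},
    {"translation": [0,0,-0.002],"delta_rot": [0,0,0],"claw": 0.015}
  ]
}}

```text
time: 9.85
position: [0.4921, 0.1576, 0.0907]
tool_rot: [[-0.846, 0.533, -0.0], [0.533, 0.846, 0.0], [0.0, 0.0, -1.0]]
contact_force: [1.6, -0.5, -2.3]
width: 0.0188
finger_force: 59.0
```

Call:
{"op": "carry_out", "data": {
  "motion": [
    {"translation": [0,0,-0.001],"delta_rot": [0,0,0],"claw": 0.015},
    {"translation": [0,0,-0.001],"delta_rot": [0,0,0],"claw": 0.015}
  ]
}}

```text
time: 10.05
position: [0.4929, 0.1575, 0.0903]
tool_rot: [[-0.846, 0.533, 0.001], [0.533, 0.846, 0.0], [-0.001, 0.001, -1.0]]
contact_force: [1.0, -1.0, 3.0]
width: 0.0187
finger_force: 59.5
```

The floor is felt: force stepped up about 5 N at TCP 0.090. Release and rise.

Call:
{"op": "carry_out", "data": {
  "motion": [
    {"translation": [0,0,0],"delta_rot": [0,0,0],"claw": 0.022},
    {"translation": [0,0,0],"delta_rot": [0,0,0],"claw": 0.03},
    {"translation": [0,0,0],"delta_rot": [0,0,0],"claw": 0.045},
    {"translation": [0,0,0],"delta_rot": [0,0,0],"claw": 0.045},
    {"translation": [0,0,0.015],"delta_rot": [0,0,0],"claw": 0.045},
    {"translation": [0,0,0.04],"delta_rot": [0,0,0],"claw": 0.045},
    {"translation": [0,0,0.08],"delta_rot": [0,0,0],"claw": 0.045},
    {"translation": [0,0,0.12],"delta_rot": [0,0,0],"claw": 0.05},
    {"translation": [0,0,0.13],"delta_rot": [0,0,0],"claw": 0.05},
    {"translation": [0,0,0.13],"delta_rot": [0,0,0],"claw": 0.05}
  ]
}}

```text
time: 11.05
position: [0.493, 0.1581, 0.2213]
tool_rot: [[-0.846, 0.533, 0.003], [0.533, 0.846, 0.002], [-0.002, 0.003, -1.0]]
contact_force: [-0.3, -0.0, -1.4]
width: 0.05
finger_force: 0.0
```

Run:
```python
from rig import env, viewer
from h import *
t=viewer.camera("top"); s=env.observe(); w=viewer.camera("wrist")
print(s["position"])
T=w["T_tool_cam"]; W=(world(w)@T[:3,:3].T+T[:3,3])@s["tool_rot"].T+s["position"]; W=W[w["z_map"]>0]
for n,W in (("wrist",W),("top",world(t)[t["z_map"]>0])):
    Q=W[(np.hypot(W[:,0]-.493,W[:,1]-.157)<.03)&(W[:,2]>.08)&(W[:,2]<.11)]
    if len(Q): print(n,len(Q),np.percentile(Q[:,2],[95]),cv2.minEnclosingCircle((Q[:,:2]*1000).astype(np.float32)))
W=world(t)[t["z_map"]>0]
for n,(x,y) in dict(b=(.4394,-.2528)).items():
    Q=W[(np.hypot(W[:,0]-x,W[:,1]-y)<.03)&(W[:,2]>.085)&(W[:,2]<.11)]; print(n,Q.mean(0),len(Q))
cv2.imwrite("pics/w2.png",w["pixels"][:,:,::-1])
```

```text
[0.49190563 0.15772861 0.21978287]
wrist 805 [0.10167749] ((494.3267822265625, 155.48049926757812), 12.467168807983398)
top 150 [0.10314735] ((495.23126220703125, 155.80081176757812), 12.312801361083984)
b [ 0.44040762 -0.25284759  0.09497442] 159
```

View pics/w2.png

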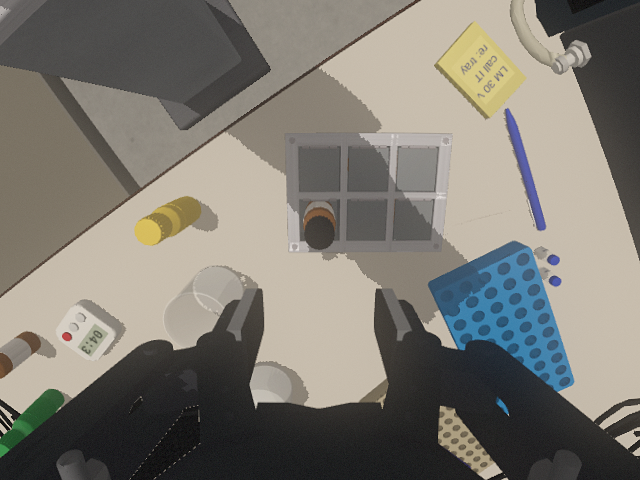

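Bottle a stands in cell3: cap at (319,232), top at 0.100 m as it should be. Now bottle b.

Call:
{"op": "carry_out", "data": {
  "motion": [
    {"translation": [-0.005,-0.035,0],"delta_rot": [0,0,0],"claw": 0.05},
    {"translation": [-0.01,-0.08,0],"delta_rot": [0,0,0],"claw": 0.05},
    {"translation": [-0.016,-0.125,0],"delta_rot": [0,0,0],"claw": 0.05},
    {"translation": [-0.022,-0.17,0],"delta_rot": [0,0,0],"claw": 0.05},
    {"translation": [-0.028,-0.215,0],"delta_rot": [0,0,0],"claw": 0.05},
    {"translation": [-0.034,-0.26,0],"delta_rot": [0,0,0],"claw": 0.05},
    {"translation": [-0.04,-0.305,0],"delta_rot": [0,0,0],"claw": 0.05},
    {"translation": [-0.046,-0.35,0],"delta_rot": [0,0,0],"claw": 0.05},
    {"translation": [-0.05,-0.39,-0.01],"delta_rot": [0,0,0],"claw": 0.05},
    {"translation": [-0.053,-0.411,-0.03],"delta_rot": [0,0,0],"claw": 0.05}
  ]
}}

```text
time: 12.15
position: [0.438, -0.2576, 0.1887]
tool_rot: [[-0.844, 0.537, -0.0], [0.537, 0.844, -0.002], [-0.001, -0.002, -1.0]]
contact_force: [0.7, 0.3, -0.6]
width: 0.0502
finger_force: 0.0
```

Call:
{"op": "carry_out", "data": {
  "motion": [
    {"translation": [0,0,-0.02],"delta_rot": [0,0,0],"claw": 0.05},
    {"translation": [0,0,-0.04],"delta_rot": [0,0,0],"claw": 0.05},
    {"translation": [0,0,-0.04],"delta_rot": [0,0,0],"claw": 0.05},
    {"translation": [0,0,-0.04],"delta_rot": [0,0,0],"claw": 0.05},
    {"translation": [0,0,-0.04],"delta_rot": [0,0,0],"claw": 0.05}
  ]
}}

```text
time: 12.65
position: [0.4394, -0.2533, 0.1501]
tool_rot: [[-0.846, 0.533, 0.0], [0.533, 0.846, -0.0], [-0.0, -0.0, -1.0]]
contact_force: [0.6, 0.1, -0.1]
width: 0.0502
finger_force: 0.0
```

Call:
{"op": "carry_out", "data": {
  "motion": [
    {"translation": [0,0,-0.02],"delta_rot": [0,0,0],"claw": 0.05},
    {"translation": [0,0,-0.04],"delta_rot": [0,0,0],"claw": 0.05},
    {"translation": [0,0,-0.06],"delta_rot": [0,0,0],"claw": 0.05},
    {"translation": [0,0,-0.066],"delta_rot": [0,0,0],"claw": 0.05},
    {"translation": [0,0,-0.066],"delta_rot": [0,0,0],"claw": 0.035},
    {"translation": [0,0,-0.066],"delta_rot": [0,0,0],"claw": 0.028},
    {"translation": [0,0,-0.066],"delta_rot": [0,0,0],"claw": 0.015},
    {"translation": [0,0,-0.066],"delta_rot": [0,0,0],"claw": 0.015},
    {"translation": [0,0,-0.066],"delta_rot": [0,0,0],"claw": 0.015},
    {"translation": [0,0,-0.066],"delta_rot": [0,0,0],"claw": 0.015}
  ]
}}

```text
time: 13.65
position: [0.44, -0.2539, 0.0852]
tool_rot: [[-0.846, 0.533, 0.002], [0.533, 0.846, -0.001], [-0.003, 0.0, -1.0]]
contact_force: [-0.3, 0.9, 5.6]
width: 0.0187
finger_force: 58.5
```

Call:
{"op": "carry_out", "data": {
  "motion": [
    {"translation": [0,0,0.01],"delta_rot": [0,0,0],"claw": 0.015},
    {"translation": [0,0,0.03],"delta_rot": [0,0,0],"claw": 0.015},
    {"translation": [0,0,0.06],"delta_rot": [0,0,0],"claw": 0.015},
    {"translation": [0,0,0.1],"delta_rot": [0,0,0],"claw": 0.015},
    {"translation": [0,0,0.125],"delta_rot": [0,0,0],"claw": 0.015},
    {"translation": [0,0,0.125],"delta_rot": [0,0,0],"claw": 0.015},
    {"translation": [0,0,0.125],"delta_rot": [0,0,0],"claw": 0.015}
  ]
}}

```text
time: 14.35
position: [0.439, -0.2532, 0.2094]
tool_rot: [[-0.846, 0.533, 0.001], [0.533, 0.846, -0.0], [-0.001, 0.0, -1.0]]
contact_force: [-0.0, 0.6, -1.9]
width: 0.0188
finger_force: 58.8
```

Run:
```python
from rig import env, viewer
from h import *
s=env.observe(); w=viewer.camera("wrist")
x,e,n,z=held(s,w); print(x.round(4),e.round(4),n,z.round(4))
c=viewer.camera("side"); W=world(c)[c["z_map"]>0]; p=s["position"]; print(p)
m=(np.hypot(W[:,0]-p[0],W[:,1]-p[1])<.035)&(W[:,2]>.1)&(W[:,2]<p[2]-.03); print(m.sum(),np.percentile(W[m,2],[0,1,5])-p[2])
```

```text
[ 0.0012 -0.001   0.0015 -0.0015] 0.0002 1051 [0.0305 0.0825]
[ 0.43902949 -0.25317507  0.20942227]
278 [-0.08698126 -0.08475005 -0.08218525]
```

Call:
{"op": "carry_out", "data": {
  "motion": [
    {"translation": [0.005,0.035,0.005],"delta_rot": [0,0,0],"claw": 0.015},
    {"translation": [0.012,0.08,0.008],"delta_rot": [0,0,0],"claw": 0.015},
    {"translation": [0.02,0.125,0.008],"delta_rot": [0,0,0],"claw": 0.015},
    {"translation": [0.03,0.17,0.008],"delta_rot": [0,0,0],"claw": 0.015},
    {"translation": [0.04,0.215,0.008],"delta_rot": [0,0,0],"claw": 0.015},
    {"translation": [0.05,0.26,0.008],"delta_rot": [0,0,0],"claw": 0.015},
    {"translation": [0.06,0.305,0.008],"delta_rot": [0,0,0],"claw": 0.015},
    {"translation": [0.072,0.35,0.008],"delta_rot": [0,0,0],"claw": 0.015},
    {"translation": [0.084,0.395,0.008],"delta_rot": [0,0,0],"claw": 0.015},
    {"translation": [0.094,0.44,0.008],"delta_rot": [0,0,0],"claw": 0.015}
  ]
}}

```text
time: 15.45
position: [0.5326, 0.1882, 0.2152]
tool_rot: [[-0.846, 0.533, -0.003], [0.533, 0.846, -0.001], [0.002, -0.003, -1.0]]
contact_force: [0.6, -1.2, -1.0]
width: 0.0187
finger_force: 58.9
```

Call:
{"op": "carry_out", "data": {
  "motion": [
    {"translation": [0.006,0.035,-0.005],"delta_rot": [0,0,0],"claw": 0.015},
    {"translation": [0.006,0.043,-0.02],"delta_rot": [0,0,0],"claw": 0.015},
    {"translation": [0.006,0.043,-0.045],"delta_rot": [0,0,0],"claw": 0.015},
    {"translation": [0.006,0.043,-0.063],"delta_rot": [0,0,0],"claw": 0.015},
    {"translation": [0.006,0.043,-0.063],"delta_rot": [0,0,0],"claw": 0.015},
    {"translation": [0.006,0.043,-0.063],"delta_rot": [0,0,0],"claw": 0.015},
    {"translation": [0.006,0.043,-0.063],"delta_rot": [0,0,0],"claw": 0.015}
  ]
}}

```text
time: 16.15
position: [0.5397, 0.2293, 0.1544]
tool_rot: [[-0.846, 0.534, 0.001], [0.534, 0.846, 0.0], [-0.001, 0.001, -1.0]]
contact_force: [-0.4, -0.4, -1.8]
width: 0.0187
finger_force: 59.0
```

Call:
{"op": "carry_out", "data": {
  "motion": [
    {"translation": [0,0,-0.004],"delta_rot": [0,0,0],"claw": 0.015},
    {"translation": [0,0,-0.007],"delta_rot": [0,0,0],"claw": 0.015},
    {"translation": [0,0,-0.009],"delta_rot": [0,0,0],"claw": 0.015},
    {"translation": [0,0,-0.011],"delta_rot": [0,0,0],"claw": 0.015},
    {"translation": [0,0,-0.012],"delta_rot": [0,0,0],"claw": 0.015},
    {"translation": [0,0,-0.013],"delta_rot": [0,0,0],"claw": 0.015},
    {"translation": [0,0,-0.013],"delta_rot": [0,0,0],"claw": 0.015}
  ]
}}

```text
time: 16.85
position: [0.5418, 0.229, 0.1432]
tool_rot: [[-0.846, 0.534, 0.005], [0.534, 0.846, 0.001], [-0.004, 0.003, -1.0]]
contact_force: [0.0, -1.8, 10.9]
width: 0.0187
finger_force: 60.5
```

Call:
{"op": "carry_out", "data": {
  "motion": [
    {"translation": [0,0,-0.001],"delta_rot": [0,0,0],"claw": 0.015},
    {"translation": [0,0,-0.001],"delta_rot": [0,0,0],"claw": 0.015}
  ]
}}

```text
time: 17.05
position: [0.5426, 0.2288, 0.1429]
tool_rot: [[-0.846, 0.534, 0.007], [0.534, 0.846, 0.001], [-0.005, 0.005, -1.0]]
contact_force: [1.5, -3.3, 15.0]
width: 0.0187
finger_force: 60.9
```

Cell5 is blocked by a jar: 15 N with the foot barely below the lid. I back off and try cell2.

Call:
{"op": "carry_out", "data": {
  "motion": [
    {"translation": [0,0,0.008],"delta_rot": [0,0,0],"claw": 0.015},
    {"translation": [0,0,0.015],"delta_rot": [0,0,0],"claw": 0.015},
    {"translation": [-0.02,0.012,0.015],"delta_rot": [0,0,0],"claw": 0.015},
    {"translation": [-0.039,0.0245,0.015],"delta_rot": [0,0,0],"claw": 0.015},
    {"translation": [-0.039,0.0245,0.015],"delta_rot": [0,0,0],"claw": 0.015},
    {"translation": [-0.039,0.0245,0.015],"delta_rot": [0,0,0],"claw": 0.015},
    {"translation": [-0.039,0.0245,0.015],"delta_rot": [0,0,0],"claw": 0.015}
  ]
}}

```text
time: 17.75
position: [0.5009, 0.2536, 0.1549]
tool_rot: [[-0.846, 0.534, 0.001], [0.534, 0.846, -0.0], [-0.001, 0.0, -1.0]]
contact_force: [-0.1, -0.7, -1.4]
width: 0.0189
finger_force: 59.0
```

Call:
{"op": "carry_out", "data": {
  "motion": [
    {"translation": [0,0,-0.005],"delta_rot": [0,0,0],"claw": 0.015},
    {"translation": [0,0,-0.008],"delta_rot": [0,0,0],"claw": 0.015},
    {"translation": [0,0,-0.01],"delta_rot": [0,0,0],"claw": 0.015},
    {"translation": [0,0,-0.012],"delta_rot": [0,0,0],"claw": 0.015},
    {"translation": [0,0,-0.013],"delta_rot": [0,0,0],"claw": 0.015},
    {"translation": [0,0,-0.013],"delta_rot": [0,0,0],"claw": 0.015}
  ]
}}

```text
time: 18.35
position: [0.502, 0.2533, 0.1433]
tool_rot: [[-0.846, 0.534, 0.003], [0.534, 0.846, 0.0], [-0.003, 0.002, -1.0]]
contact_force: [-0.9, -1.5, 9.2]
width: 0.0188
finger_force: 60.2
```

Cell2 is blocked the same way. Next is cell1.

Call:
{"op": "carry_out", "data": {
  "motion": [
    {"translation": [0,0,0.007],"delta_rot": [0,0,0],"claw": 0.015},
    {"translation": [0,0,0.013],"delta_rot": [0,0,0],"claw": 0.015},
    {"translation": [-0.011,-0.018,0.013],"delta_rot": [0,0,0],"claw": 0.015},
    {"translation": [-0.023,-0.036,0.013],"delta_rot": [0,0,0],"claw": 0.015},
    {"translation": [-0.023,-0.036,0.013],"delta_rot": [0,0,0],"claw": 0.015},
    {"translation": [-0.023,-0.036,0.013],"delta_rot": [0,0,0],"claw": 0.015},
    {"translation": [-0.023,-0.036,0.013],"delta_rot": [0,0,0],"claw": 0.015}
  ]
}}

```text
time: 19.05
position: [0.4777, 0.2191, 0.155]
tool_rot: [[-0.847, 0.532, 0.001], [0.532, 0.847, 0.001], [-0.0, 0.001, -1.0]]
contact_force: [-0.3, 0.1, -1.2]
width: 0.0189
finger_force: 59.0
```

Call:
{"op": "carry_out", "data": {
  "motion": [
    {"translation": [0,0,-0.005],"delta_rot": [0,0,0],"claw": 0.015},
    {"translation": [0,0,-0.008],"delta_rot": [0,0,0],"claw": 0.015},
    {"translation": [0,0,-0.01],"delta_rot": [0,0,0],"claw": 0.015},
    {"translation": [0,0,-0.012],"delta_rot": [0,0,0],"claw": 0.015},
    {"translation": [0,0,-0.013],"delta_rot": [0,0,0],"claw": 0.015},
    {"translation": [0,0,-0.013],"delta_rot": [0,0,0],"claw": 0.015}
  ]
}}

```text
time: 19.65
position: [0.4792, 0.2177, 0.1433]
tool_rot: [[-0.846, 0.534, 0.004], [0.534, 0.846, 0.001], [-0.003, 0.003, -1.0]]
contact_force: [-0.2, -1.6, 10.1]
width: 0.0187
finger_force: 60.4
```

Cell1 is blocked too. Next is cell0.

Call:
{"op": "carry_out", "data": {
  "motion": [
    {"translation": [0,0,0.007],"delta_rot": [0,0,0],"claw": 0.015},
    {"translation": [0,0,0.013],"delta_rot": [0,0,0],"claw": 0.015},
    {"translation": [-0.011,-0.018,0.013],"delta_rot": [0,0,0],"claw": 0.015},
    {"translation": [-0.023,-0.0365,0.013],"delta_rot": [0,0,0],"claw": 0.015},
    {"translation": [-0.023,-0.0365,0.013],"delta_rot": [0,0,0],"claw": 0.015},
    {"translation": [-0.023,-0.0365,0.013],"delta_rot": [0,0,0],"claw": 0.015},
    {"translation": [-0.023,-0.0365,0.013],"delta_rot": [0,0,0],"claw": 0.015}
  ]
}}

```text
time: 20.35
position: [0.4547, 0.1826, 0.155]
tool_rot: [[-0.847, 0.532, 0.001], [0.532, 0.847, 0.001], [-0.0, 0.001, -1.0]]
contact_force: [1.2, -0.3, -1.5]
width: 0.0185
finger_force: 59.1
```

Call:
{"op": "carry_out", "data": {
  "motion": [
    {"translation": [0,0,-0.005],"delta_rot": [0,0,0],"claw": 0.015},
    {"translation": [0,0,-0.008],"delta_rot": [0,0,0],"claw": 0.015},
    {"translation": [0,0,-0.01],"delta_rot": [0,0,0],"claw": 0.015},
    {"translation": [0,0,-0.012],"delta_rot": [0,0,0],"claw": 0.015},
    {"translation": [0,0,-0.013],"delta_rot": [0,0,0],"claw": 0.015},
    {"translation": [0,0,-0.013],"delta_rot": [0,0,0],"claw": 0.015}
  ]
}}

```text
time: 20.95
position: [0.4564, 0.1813, 0.1432]
tool_rot: [[-0.846, 0.534, 0.004], [0.534, 0.846, 0.001], [-0.003, 0.003, -1.0]]
contact_force: [0.3, -1.7, 11.3]
width: 0.0187
finger_force: 60.6
```

Four cells are blocked, so cell4 must be the empty one. I raise the bottle clear of bottle a. I'll also turn the jaws 90° so that they open along the crate's x, away from bottle a.

Call:
{"op": "carry_out", "data": {
  "motion": [
    {"translation": [0,0,0.01],"delta_rot": [0,0,0],"claw": 0.015},
    {"translation": [0,0,0.03],"delta_rot": [0,0,0],"claw": 0.015},
    {"translation": [0,0,0.06],"delta_rot": [0,0,0],"claw": 0.015},
    {"translation": [0,0,0.08],"delta_rot": [0,0,0],"claw": 0.015}
  ]
}}

```text
time: 21.35
position: [0.4543, 0.1819, 0.2235]
tool_rot: [[-0.846, 0.533, 0.001], [0.533, 0.846, 0.001], [-0.0, 0.001, -1.0]]
contact_force: [0.5, -0.3, -1.5]
width: 0.0189
finger_force: 59.1
```

```bash
python3 -c "
from rig import env
s=env.observe(); print(s['joint_positions'],s['position'])"
```

```text
[-0.58061947  0.4107019   0.19795956  1.96324108 -0.11251474  0.77700584
  0.69044292] [0.45431328 0.18185658 0.22347228]
```

Call:
{"op": "carry_out", "data": {
  "motion": [
    {"translation": [0.006,0.001,0],"delta_rot": [0,0,-8],"claw": 0.015},
    {"translation": [0.012,0.002,0],"delta_rot": [0,0,-16],"claw": 0.015},
    {"translation": [0.02,0.004,0],"delta_rot": [0,0,-24],"claw": 0.015},
    {"translation": [0.028,0.006,0],"delta_rot": [0,0,-32],"claw": 0.015},
    {"translation": [0.036,0.008,0],"delta_rot": [0,0,-40],"claw": 0.015},
    {"translation": [0.044,0.01,0],"delta_rot": [0,0,-48],"claw": 0.015},
    {"translation": [0.05,0.011,0],"delta_rot": [0,0,-56],"claw": 0.015},
    {"translation": [0.056,0.012,0],"delta_rot": [0,0,-64],"claw": 0.015},
    {"translation": [0.06,0.012,0],"delta_rot": [0,0,-72],"claw": 0.015},
    {"translation": [0.062,0.012,0],"delta_rot": [0,0,-80],"claw": 0.015}
  ]
}}

```text
time: 22.35
position: [0.5161, 0.1939, 0.2218]
tool_rot: [[0.383, 0.924, -0.001], [0.924, -0.383, 0.0], [-0.0, -0.001, -1.0]]
contact_force: [-0.0, -0.1, -1.0]
width: 0.0184
finger_force: 59.1
```

Call:
{"op": "carry_out", "data": {
  "motion": [
    {"translation": [0,0,0],"delta_rot": [0,0,-8],"claw": 0.015},
    {"translation": [0,0,0],"delta_rot": [0,0,-10],"claw": 0.015},
    {"translation": [0,0,-0.02],"delta_rot": [0,0,-10],"claw": 0.015},
    {"translation": [0,0,-0.02],"delta_rot": [0,0,-10],"claw": 0.015},
    {"translation": [0,0,-0.02],"delta_rot": [0,0,-10],"claw": 0.015}
  ]
}}

```text
time: 22.85
position: [0.5157, 0.1936, 0.2018]
tool_rot: [[0.532, 0.847, -0.001], [0.847, -0.532, -0.0], [-0.001, -0.001, -1.0]]
contact_force: [0.7, 0.5, -1.5]
width: 0.0188
finger_force: 59.1
```

Run:
```python
from rig import env, viewer
from h import *
s=env.observe(); w=viewer.camera("wrist")
x,e,n,z=held(s,w); print(x.round(4),e.round(4),n,z.round(4)); R=s["tool_rot"];p=s["position"]
print(p, "foot axis", p+R@[x[0]+.034*x[2],x[1]+.034*x[3],.084])
```

```text
[ 0.0002 -0.0002 -0.0014 -0.0033] 0.0002 1048 [0.0305 0.0825]
[0.51569876 0.19362986 0.20182471] foot axis [0.51538673 0.19390627 0.11782496]
```

Call:
{"op": "carry_out", "data": {
  "motion": [
    {"translation": [0,-0.0005,-0.02],"delta_rot": [0,0,0],"claw": 0.015},
    {"translation": [0,-0.0005,-0.04],"delta_rot": [0,0,0],"claw": 0.015},
    {"translation": [0,-0.0005,-0.05],"delta_rot": [0,0,0],"claw": 0.015},
    {"translation": [0,-0.0005,-0.055],"delta_rot": [0,0,0],"claw": 0.015},
    {"translation": [0,-0.0005,-0.058],"delta_rot": [0,0,0],"claw": 0.015},
    {"translation": [0,-0.0005,-0.06],"delta_rot": [0,0,0],"claw": 0.015},
    {"translation": [0,-0.0005,-0.061],"delta_rot": [0,0,0],"claw": 0.015},
    {"translation": [0,-0.0005,-0.061],"delta_rot": [0,0,0],"claw": 0.015}
  ]
}}

```text
time: 23.7
position: [0.5165, 0.1932, 0.1412]
tool_rot: [[0.533, 0.846, 0.001], [0.846, -0.533, 0.0], [0.001, 0.001, -1.0]]
contact_force: [0.3, 0.1, -0.1]
width: 0.0186
finger_force: 59.2
```

The flap gives at under 2 N, so cell4 is empty. I carry on down.

Call:
{"op": "carry_out", "data": {
  "motion": [
    {"translation": [-0.0005,0,-0.002],"delta_rot": [0,0,0],"claw": 0.015},
    {"translation": [-0.0005,0,-0.004],"delta_rot": [0,0,0],"claw": 0.015},
    {"translation": [-0.0005,0,-0.006],"delta_rot": [0,0,0],"claw": 0.015},
    {"translation": [-0.0005,0,-0.008],"delta_rot": [0,0,0],"claw": 0.015},
    {"translation": [-0.0005,0,-0.008],"delta_rot": [0,0,0],"claw": 0.015}
  ]
}}

```text
time: 24.2
position: [0.5157, 0.193, 0.1325]
tool_rot: [[0.533, 0.846, 0.0], [0.846, -0.533, -0.0], [-0.0, 0.0, -1.0]]
contact_force: [1.0, -0.2, -0.8]
width: 0.0189
finger_force: 59.2
```

Call:
{"op": "carry_out", "data": {
  "motion": [
    {"translation": [0,0,-0.003],"delta_rot": [0,0,0],"claw": 0.015},
    {"translation": [0,0,-0.006],"delta_rot": [0,0,0],"claw": 0.015},
    {"translation": [0,0,-0.009],"delta_rot": [0,0,0],"claw": 0.015},
    {"translation": [0,0,-0.012],"delta_rot": [0,0,0],"claw": 0.015},
    {"translation": [0,0,-0.015],"delta_rot": [0,0,0],"claw": 0.015},
    {"translation": [0,0,-0.018],"delta_rot": [0,0,0],"claw": 0.015},
    {"translation": [0,0,-0.018],"delta_rot": [0,0,0],"claw": 0.015}
  ]
}}

```text
time: 24.9
position: [0.5152, 0.193, 0.1143]
tool_rot: [[0.533, 0.846, -0.001], [0.846, -0.533, -0.0], [-0.001, -0.001, -1.0]]
contact_force: [0.7, -0.8, -1.4]
width: 0.0183
finger_force: 59.1
```

Call:
{"op": "carry_out", "data": {
  "motion": [
    {"translation": [0,0,-0.003],"delta_rot": [0,0,0],"claw": 0.015},
    {"translation": [0,0,-0.006],"delta_rot": [0,0,0],"claw": 0.015},
    {"translation": [0,0,-0.009],"delta_rot": [0,0,0],"claw": 0.015},
    {"translation": [0,0,-0.012],"delta_rot": [0,0,0],"claw": 0.015},
    {"translation": [0,0,-0.015],"delta_rot": [0,0,0],"claw": 0.015},
    {"translation": [0,0,-0.018],"delta_rot": [0,0,0],"claw": 0.015},
    {"translation": [0,0,-0.021],"delta_rot": [0,0,0],"claw": 0.015},
    {"translation": [0,0,-0.021],"delta_rot": [0,0,0],"claw": 0.015}
  ]
}}

```text
time: 25.7
position: [0.5153, 0.193, 0.0933]
tool_rot: [[0.533, 0.846, -0.001], [0.846, -0.533, -0.0], [-0.001, -0.001, -1.0]]
contact_force: [0.8, 0.1, -1.2]
width: 0.0189
finger_force: 59.1
```

Call:
{"op": "carry_out", "data": {
  "motion": [
    {"translation": [0,0,-0.001],"delta_rot": [0,0,0],"claw": 0.015},
    {"translation": [0,0,-0.002],"delta_rot": [0,0,0],"claw": 0.015},
    {"translation": [0,0,-0.002],"delta_rot": [0,0,0],"claw": 0.015}
  ]
}}

```text
time: 26.0
position: [0.5156, 0.1931, 0.0918]
tool_rot: [[0.533, 0.846, 0.0], [0.846, -0.533, 0.0], [0.0, -0.0, -1.0]]
contact_force: [0.0, -1.0, -1.3]
width: 0.0186
finger_force: 59.1
```

Call:
{"op": "carry_out", "data": {
  "motion": [
    {"translation": [0,0,-0.001],"delta_rot": [0,0,0],"claw": 0.015},
    {"translation": [0,0,-0.001],"delta_rot": [0,0,0],"claw": 0.015}
  ]
}}

```text
time: 26.2
position: [0.5156, 0.1931, 0.0908]
tool_rot: [[0.533, 0.846, 0.0], [0.846, -0.533, 0.0], [0.0, 0.0, -1.0]]
contact_force: [0.3, -0.8, -1.6]
width: 0.0189
finger_force: 59.1
```

Call:
{"op": "carry_out", "data": {
  "motion": [
    {"translation": [0,0,-0.001],"delta_rot": [0,0,0],"claw": 0.015},
    {"translation": [0,0,-0.001],"delta_rot": [0,0,0],"claw": 0.015}
  ]
}}

```text
time: 26.4
position: [0.516, 0.1932, 0.0903]
tool_rot: [[0.533, 0.846, 0.001], [0.846, -0.533, 0.0], [0.001, 0.0, -1.0]]
contact_force: [-0.2, -0.5, 2.5]
width: 0.0187
finger_force: 59.6
```

The floor is felt. Release, rise and check.

Call:
{"op": "carry_out", "data": {
  "motion": [
    {"translation": [0,0,0],"delta_rot": [0,0,0],"claw": 0.022},
    {"translation": [0,0,0],"delta_rot": [0,0,0],"claw": 0.03},
    {"translation": [0,0,0],"delta_rot": [0,0,0],"claw": 0.042},
    {"translation": [0,0,0],"delta_rot": [0,0,0],"claw": 0.042},
    {"translation": [0,0,0.015],"delta_rot": [0,0,0],"claw": 0.042},
    {"translation": [0,0,0.04],"delta_rot": [0,0,0],"claw": 0.042},
    {"translation": [0,0,0.08],"delta_rot": [0,0,0],"claw": 0.042},
    {"translation": [0,0,0.12],"delta_rot": [0,0,0],"claw": 0.042},
    {"translation": [0,0,0.16],"delta_rot": [0,0,0],"claw": 0.042},
    {"translation": [0,0,0.16],"delta_rot": [0,0,0],"claw": 0.042}
  ]
}}

```text
time: 27.4
position: [0.5189, 0.1935, 0.2549]
tool_rot: [[0.533, 0.846, 0.009], [0.846, -0.533, 0.004], [0.008, 0.006, -1.0]]
contact_force: [0.2, 0.1, 0.1]
width: 0.0423
finger_force: 0.0
```

Call:
{"op": "carry_out", "data": {
  "motion": [
    {"translation": [-0.02,0.04,0],"delta_rot": [0,0,0],"claw": 0.042},
    {"translation": [-0.04,0.08,0],"delta_rot": [0,0,0],"claw": 0.042},
    {"translation": [-0.06,0.12,0],"delta_rot": [0,0,0],"claw": 0.042},
    {"translation": [-0.06,0.15,0],"delta_rot": [0,0,0],"claw": 0.042},
    {"translation": [-0.06,0.15,0],"delta_rot": [0,0,0],"claw": 0.042},
    {"translation": [-0.06,0.15,0],"delta_rot": [0,0,0],"claw": 0.042}
  ]
}}

```text
time: 28.0
position: [0.455, 0.3431, 0.2489]
tool_rot: [[0.532, 0.847, -0.001], [0.847, -0.532, -0.002], [-0.002, 0.0, -1.0]]
contact_force: [0.9, 0.1, 1.1]
width: 0.0421
finger_force: 0.0
```

Run:
```python
from rig import env, viewer
from h import *
t=viewer.camera("top"); a=viewer.camera("side")
for n,c in(("top",t),("side",a)):
  W=world(c)[c["z_map"]>0]
  for k,(x,y) in dict(c3=(.494,.156),c4=(.5165,.193)).items():
    Q=W[(np.hypot(W[:,0]-x,W[:,1]-y)<.02)&(W[:,2]>.088)&(W[:,2]<.12)]; print(n,k,len(Q),Q.mean(0).round(4),np.percentile(Q[:,2],95).round(4))
cv2.imwrite("pics/end.png",np.hstack([cv2.resize(t["pixels"][180:360,140:500],(400,200)),cv2.resize(a["pixels"][180:400,200:460],(400,338))[:200],][:2])[:,:,::-1])
cv2.imwrite("pics/end.png",np.hstack([cv2.resize(t["pixels"][180:360,140:500],(440,220)),cv2.resize(a["pixels"][180:400,200:460],(260,220))])[:,:,::-1])
```

```text
top c3 160 [0.495  0.1553 0.0996] 0.1033
top c4 166 [0.5163 0.1928 0.0996] 0.1034<stdin>:7: RuntimeWarning: Mean of empty slice.
  ret = um.true_divide(
Traceback (most recent call last):
IndexError: index -1 is out of bounds for axis 0 with size 0
```

The top view has both caps 100 mm up, 43 mm apart, where cell3 and cell4 are, which means both stand on the floor. In the side view the arm hides them. The gripper is clear, so I hand in.

```bash
python3 -c "
from rig import env
print(env.job_done())"
```

```text
the job is handed in; nothing more can be done
None
```

Both amber bottles are in the two empty cells (cell3 and cell4), standing on the crate's floor and let go. The job was handed in at about 28 s, but no verdict came back.

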